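# Park the sprung probe head off the green board

### The job

Free the green circuit board from its test probes: draw the red knob of the green board's jig back along its slot, away from the board and against the spring, slip it sideways into the holding notch and let go, so that the probe head stays parked there by itself. Leave the red knob of the blue board's jig where it is.

Things in the scene. Friction and masses are not known exactly. Their poses are not given: they have to be found in the camera images.
- green_knob (a point): Centre of the red knob on the jig with the GREEN board: an upright cylinder 26 mm across, 32 mm high, centre 52 mm above the table, on a 10 mm pin through a J-shaped slot in the jig's flat metal top (26 mm above the table, clear around the knob). Axes: x along the slot towards the board, y to the side where the notch lies, z up. Starts at the slot's board end. It does not turn or lift.
- green_carriage (a joint): How far the green jig's knob and white probe head are drawn back along -x from the start: 0 to 0.044 m. A spring pulls back with 3 N at 0 and 7 N at 0.044. The knob can move sideways along +y (0 to 22 mm) only while this is over 0.030: aim at 0.038. When 22 mm to the side, it springs forward again to 0.022 and stays in the notch; let go in the straight part of the slot, it snaps back to 0.
- green_park (a point): Where the centre of the green jig's knob is when it sits in the holding notch: 22 mm drawn back (-x) and 21 mm sideways (+y) from the knob's starting place, at the same height. Fixed to the jig, same axes; a yellow stripe on the plate borders it. The jig is fixed, 250 mm long, 116 mm wide, nothing on it higher than the knob's top at 68 mm; either jig may be the left one.
- blue_knob (a point): Centre of the red knob on the other, otherwise alike jig, which holds the BLUE board; same axes and sizes. It is to be left where it is.

How it is judged:
At the end, for the whole second after the job is handed in: The green jig's knob sits in its holding notch, within 8 mm of the parked point, and stays there by itself with the robot clear of it (horizontal distance between green_knob and green_park below 0.008 m); the robot touches nothing.
It fails at once if the knob of the blue board's jig is moved by more than 8 mm (distance of blue_knob from where it was at the start of the episode above 0.008 m).
It also fails if it takes over 32 s, if anything falls off the work surface, if the arm or the gripper's body presses on something with over 40 N, if the wrist force passes 120 N, or if a joint passes its speed limit or range.

### The arm

A 6-joint arm with a two-finger parallel gripper is mounted at the origin on the work surface. World frame = base frame: x ahead of the robot, y to its left, z up, the work surface at z = 0. Lengths are in m, angles in rad, forces in N, time in s.
With the tool pointing down it reaches from about 0.25 to 0.775 m from the base axis. Payload 4 kg.
Tool frame: the origin (TCP) lies on the centre line of the jaws, within the pads' length; the fingertips stand 17 mm ahead of it and the grasp point (between the pads) lies 2 mm behind it; z points along the fingers, y is the line along which they close (so a half turn about z gives the same grasp; the last joint's range is limited). The gripper opens to 94 mm and grips with 3 to 60 N. Pads are 16 mm wide; open, the fingers measure 119 mm over their backs; the gripper's body (75 mm by 177 mm) begins 78 mm behind the grasp point.
Start: joints at [-1.304, 0.087, 1.371, -0, 1.684, -0.103], TCP at [0.199, -0.513, 0.223] pointing down, gripper open.
Joint ranges: [-3.1, 3.1], [-0.76, 2.03], [0.27, 2.55], [-1.08, 4.22], [0.17, 2.65], [-2.57, 2.57]. Speed limits (rad/s): [2.79, 2.79, 3.14, 3.14, 3.14, 3.14].

### API

Orientations are given as a rotation vector (axis times angle).
In Python, from rig import ctrl gives the robot as it stands.
- The arm moves only by the tool step_arm, never from a script. Its argument "commands" is a list of rows, each a list of 2 entries, a list of its own where there are three numbers: the shift along the tool's x, y, z in cm, then the turn about the tool's z in rad. A call has exactly 8 rows; each row is the pose to reach, as a shift and turn from the pose commanded when the call began, along the tool's axes at that moment; what a row does not reach only later rows make up. A row lasts 1/12 s, in which the tool goes at most 41.7 mm and 7.16 degrees, less where a joint would pass 70% of its speed; a pose out of reach is approached as far as the arm can. A call with a gripper value outside its range is refused whole. "hand" is the gripper command: -1 is fully open, 1 is shut, values between are in proportion, set as the call begins (left out, the last holds). The fingers move at their own pace and stop on an object; "grip_force" is the grip in N (left out, the last holds). Time passes only in rows, so rows that repeat a pose let the fingers close, or fill a call up. It gives the time, the measured TCP pose, the force, the opening and the grip force at its end, in the units of the state.
- ctrl.state(): the state, without advancing time (a new reading comes with each control period).
- ctrl.camera(name): name is "scene" or "top" or "wrist"; returns the picture (384x512x3 uint8, blue, green, red); there is no depth.
- ctrl.camera_model(name): a dict with "fx", "fy", "cx", "cy" (pixels), "view" (4x4, takes a point from world to camera coordinates); the wrist camera has in their place "T_tool_cam" (4x4, takes a point from camera to tool coordinates, whose origin is the TCP and whose axes are the flange's). Camera axes: x right, y up, looking along -z (the intrinsics and any distortion apply to the point x, -y, -z); pixel columns grow to the right and rows downward; lengths in m; the calibration is good to about 2 mm. A picture is of the moment at which its call begins: read the wrist's pose just before it. camera_model takes no time and is no camera call.
- ctrl.close_job(): hands the job in; it is judged then, once.
The state is a dict: "time_s": time; "joint_positions": joint angles; "joint_vel": joint speeds; "effort": joint torques, N m; "position": TCP position; "ee_rot": TCP orientation; "force": force on the tool from outside, world axes, zero at the start; "wrist_torque": the same for the moment, N m; "gripper_width": finger opening in m; "gripper_force": force on a finger pad.
Only numpy, scipy, OpenCV 4.12 (cv2) and the standard library are available. Lean on these libraries where they do the work, as an engineer would, in place of code of your own. Each camera call takes 0.05 s, during which the arm holds its last target. There are 200 camera calls.

## Working session

There is one attempt and no reset: what is moved stays moved. The work goes in short steps, Python scripts to look and compute and a tool call to move; the robot and the scene stay as the last step left them, time stands still between calls to the robot, and variables do not carry over. Pictures are saved under pics/ and viewed, at most 10 in all, crops included, and the job is handed in when it is done.

Besides the shell and the picture viewer there is one more tool, called after "Call:" by a JSON object that holds its "op" and its "data", one argument or row to a line. step_arm: Moves the arm, as the interface text tells. Its arguments: {"type":"object","properties":{"commands":{"type":"array","items":{"type":"array"}},"hand":{"type":"number"},"grip_force":{"type":"number"}},"required":["commands"]}

```bash
mkdir -p pics; python3 - <<'E'
from rig import ctrl
import cv2,numpy as np
s=ctrl.state();print(s['time_s'],s['position'],s['ee_rot'],s['gripper_width'])
for n in('top','scene'):
    im=ctrl.camera(n);cv2.imwrite(f'pics/{n}0.png',im);m=ctrl.camera_model(n);print({k:np.round(v,4).tolist() if not isinstance(v,str) else v for k,v in m.items()})
    h=cv2.cvtColor(im,cv2.COLOR_BGR2HSV)
    M=((h[...,0]<8)|(h[...,0]>172))&(h[...,1]>130)&(h[...,2]>60)
    N,_,st,c=cv2.connectedComponentsWithStats(M.astype(np.uint8))
    for i in range(1,N):
        if st[i,4]>15:print(n,st[i],c[i])
E
```

```text
0.0 [ 0.19863616 -0.51233449  0.22129942] [-3.08586133e+00 -5.77178869e-01  3.08129389e-04] 0.09380758142925054
{'fx': 396.471, 'fy': 396.471, 'cx': 257.2677, 'cy': 195.3073, 'view': [[-0.005, -0.9998, 0.0204, -0.0084], [0.9977, -0.0036, 0.0671, -0.5454], [-0.067, 0.0207, 0.9975, -0.6677], [0.0, 0.0, 0.0, 1.0]]}
top [334 168  18  17 237] [342.47679325 175.87763713]
top [107 196  21  17 272] [116.99264706 203.96691176]
{'fx': 411.6519, 'fy': 411.6519, 'cx': 254.6001, 'cy': 187.6099, 'view': [[-0.5769, 0.8167, 0.0118, 0.3095], [-0.5623, -0.4076, 0.7195, 0.2639], [0.5925, 0.4085, 0.6943, -1.189], [0.0, 0.0, 0.0, 1.0]]}
scene [179 161  14  18 195] [185.50769231 169.47179487]
scene [347 226  16  20 209] [353.87559809 234.78947368]
```

View pics/top0.png

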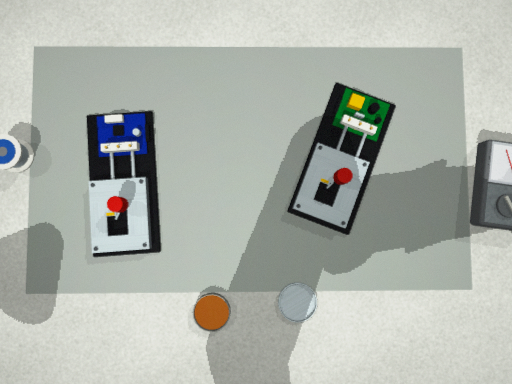

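View pics/scene0.png

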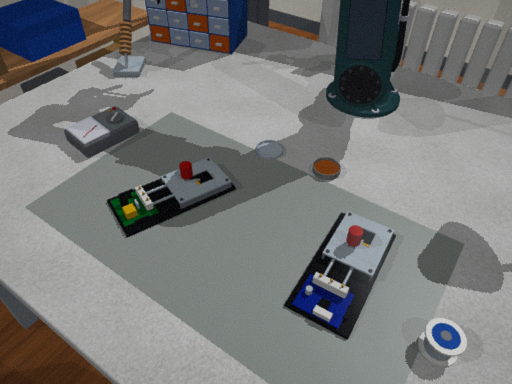

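The top view shows the green jig on the right, with its knob at (342,176), its board up and to the right, and the notch (yellow stripe) to the left at (325,181). The blue jig is on the left, with its knob at (117,204). Next I work out the knob position and slot direction.

```bash
cat > h.py <<'E'
import numpy as np,cv2
def ray(m,uv):
    V=np.array(m['view']);R=V[:3,:3];c=-R.T@V[:3,3]
    d=R.T@np.array([(uv[0]-m['cx'])/m['fx'],-(uv[1]-m['cy'])/m['fy'],-1]);return c,d
def plane(m,uv,z):
    c,d=ray(m,uv);return c+d*(z-c[2])/d[2]
E
python3 - <<'E'
from rig import ctrl
from h import *
from scipy.spatial.transform import Rotation as Ro
t,sc=ctrl.camera_model('top'),ctrl.camera_model('scene')
A=[];b=[]
for m,uv in((t,(342.5,175.9)),(sc,(185.5,169.5))):
    c,d=ray(m,uv);d/=np.linalg.norm(d);P=np.eye(3)-np.outer(d,d);A.append(P);b.append(P@c)
p=np.linalg.lstsq(np.vstack(A),np.hstack(b),rcond=None)[0];print('tri',p)
print('top z=.068',plane(t,(342.5,175.9),.066),'scene .052',plane(sc,(185.5,169.5),.053))
im=cv2.imread('pics/top0.png');h=cv2.cvtColor(im,cv2.COLOR_BGR2HSV)
roi=np.zeros(im.shape[:2],np.uint8);roi[75:240,280:400]=1
for nm,M,z in(('black',(im.max(2)<50),.01),('plate',(im[...,0]>165),.026)):
    M=(M&(roi>0)).astype(np.uint8)
    N,L,st,_=cv2.connectedComponentsWithStats(M);i=1+st[1:,4].argmax()
    ys,xs=np.where(L==i);w=np.array([plane(t,q,z)[:2] for q in zip(xs,ys)],np.float32)
    r=cv2.minAreaRect(w*1000);print(nm,st[i],r,cv2.boxPoints(r).round(0).tolist())
R=Ro.from_rotvec(ctrl.state()['ee_rot']).as_matrix();print(R.round(3))
print(np.round(ctrl.camera_model('wrist')['T_tool_cam'],3))
cv2.imwrite('pics/crop.png',cv2.resize(im[75:240,280:400],None,fx=3.6,fy=3.6,interpolation=cv2.INTER_CUBIC))
E
```

```text
tri [ 0.57538185 -0.15257433  0.04982912]
top z=.068 [ 0.57321157 -0.14827733  0.066     ] scene .052 [ 0.57804197 -0.15041018  0.053     ]
black [ 288   83  107  151 2349] ((612.5626220703125, -160.67959594726562), (114.70315551757812, 247.47975158691406), 68.77915954589844) [[476.0, -169.0], [707.0, -259.0], [749.0, -152.0], [518.0, -62.0]]
plate [ 280   75  120  100 4825] ((669.3026123046875, -155.55255126953125), (209.74742126464844, 175.59600830078125), 89.49308776855469) [[581.0, -260.0], [756.0, -261.0], [758.0, -51.0], [582.0, -50.0]]
[[ 0.932  0.361 -0.001]
 [ 0.361 -0.932  0.002]
 [ 0.    -0.002 -1.   ]]
[[-0.001  0.959  0.282  0.082]
 [ 1.     0.001  0.    -0.   ]
 [-0.     0.282 -0.959 -0.162]
 [ 0.     0.     0.     1.   ]]
```

View pics/crop.png

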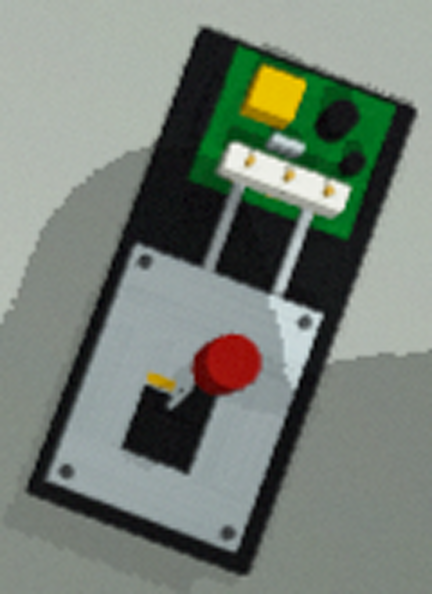

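Call:
{"op": "step_arm", "data": {
  "commands": [
    [[2,-0.8,0.3],-0.05],
    [[5,-2.1,0.7],-0.12],
    [[8.5,-3.5,1.2],-0.2],
    [[12,-5,1.7],-0.28],
    [[15.5,-6.5,2.2],-0.36],
    [[19,-8,2.7],-0.44],
    [[22.5,-9.4,3.2],-0.52],
    [[26,-10.8,3.7],-0.6]
  ],
  "hand": 0.2
}}

```text
time_s: 0.77
position: [0.403, -0.3165, 0.1848]
ee_rot: [-2.776, -1.469, 0.0]
force: [0.1, -1.3, -0.0]
gripper_width: 0.0445
gripper_force: 0.0
```

```bash
cat > rel.py <<'E'
from rig import ctrl
from h import *
from scipy.spatial.transform import Rotation as Ro
import sys
def rel(w,yaw):
    s=ctrl.state();R=Ro.from_rotvec(s['ee_rot']).as_matrix();p=s['position']
    print('t',s['time_s'],'pos',np.round(p,4),'w',round(s['gripper_width'],4),'F',np.round(s['force'],1),'yaw x',round(np.degrees(np.arctan2(R[1,0],R[0,0])),2),'tilt',R[2].round(3))
    print('shift cm',(R.T@(np.array(w)-p)*100).round(2),'turn',round(-np.radians(yaw)+np.arctan2(R[1,0],R[0,0]),3))
if __name__=='__main__': rel([float(v) for v in sys.argv[1:4]],68.7)
E
python3 rel.py .5755 -.150 .14
```

```text
t 0.7667 pos [ 0.403  -0.3165  0.1848] w 0.0445 F [ 0.1 -1.3 -0. ] yaw x 55.78 tilt [-0.    -0.001 -1.   ]
shift cm [23.47  4.91  4.48] turn -0.225
```

Call:
{"op": "step_arm", "data": {
  "commands": [
    [[3.6,0.7,0.7],-0.04],
    [[7.2,1.5,1.4],-0.08],
    [[10.8,2.2,2.1],-0.12],
    [[14.4,3.0,2.8],-0.15],
    [[17.7,3.7,3.4],-0.18],
    [[20.5,4.3,3.9],-0.2],
    [[22.5,4.7,4.3],-0.22],
    [[23.4,4.9,4.5],-0.22]
  ],
  "hand": -0.3
}}

```text
time_s: 1.43
position: [0.5758, -0.1503, 0.1388]
ee_rot: [-2.597, -1.764, 0.001]
force: [-0.6, 0.4, -0.4]
gripper_width: 0.0612
gripper_force: 0.0
```

```bash
cat > w.py <<'E'
from rel import *
def look(name):
    for _ in range(3): ctrl.camera('wrist')
    s=ctrl.state();im=ctrl.camera('wrist');cv2.imwrite(f'pics/{name}.png',im)
    m=dict(ctrl.camera_model('wrist'));T=np.eye(4);T[:3,:3]=Ro.from_rotvec(s['ee_rot']).as_matrix();T[:3,3]=s['position']
    m['view']=np.linalg.inv(T@np.array(m['T_tool_cam']));return im,m
def red(im):
    h=cv2.cvtColor(im,cv2.COLOR_BGR2HSV)
    M=((h[...,0]<8)|(h[...,0]>172))&(h[...,1]>130)&(h[...,2]>60)
    N,L,st,c=cv2.connectedComponentsWithStats(M.astype(np.uint8));i=1+st[1:,4].argmax();print('red',st[i],c[i]);return L==i
if __name__=='__main__':
    im,m=look(sys.argv[1]);M=red(im);u=np.argwhere(M)
    # outline: project model-free: centroid at mid height
    for z in(.052,.060,.068):print(z,plane(m,u.mean(0)[::-1],z).round(4))
    rel([.5755,-.150,.14],68.7)
E
python3 w.py w1
```

```text
red [242 186  29  36 797] [255.79924718 204.01882058]
0.052 [ 0.575  -0.1532  0.052 ]
0.06 [ 0.5759 -0.1508  0.06  ]
0.068 [ 0.5769 -0.1483  0.068 ]
t 1.6333 pos [ 0.5743 -0.1536  0.1403] w 0.0609 F [-0.2 -0.8  0.2] yaw x 68.13 tilt [-0.001 -0.001 -1.   ]
shift cm [ 0.38 -0.02  0.03] turn -0.01
```

View pics/w1.png

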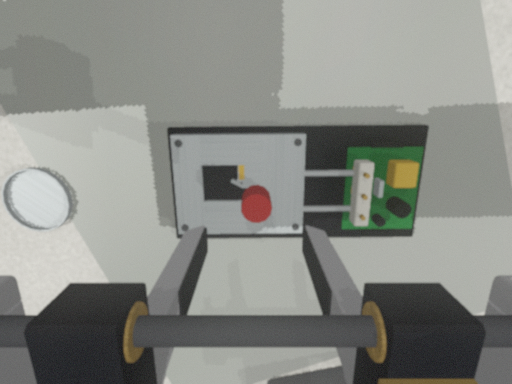

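The wrist view shows the knob at (256,204), midway between the fingers. The slot runs horizontally in the image, parallel to the closing line, and the board is on the right. I descend around it.

Call:
{"op": "step_arm", "data": {
  "commands": [
    [[0.1,0,1.0],-0.01],
    [[0.2,0,2.5],-0.01],
    [[0.2,0,4.2],-0.01],
    [[0.2,0,5.8],-0.01],
    [[0.2,0,7.2],-0.01],
    [[0.2,0,8.1],-0.01],
    [[0.2,0,8.5],-0.01],
    [[0.2,0,8.5],-0.01]
  ]
}}

```text
time_s: 2.3
position: [0.5746, -0.1515, 0.0544]
ee_rot: [-2.593, -1.771, 0.002]
force: [-0.0, 0.1, -0.3]
gripper_width: 0.0611
gripper_force: 0.0
```

Call:
{"op": "step_arm", "data": {
  "commands": [
    [[0,0,0],0],
    [[0,0,0],0],
    [[0,0,0],0],
    [[0,0,0],0],
    [[0,0,0],0],
    [[0,0,0],0],
    [[0,0,0],0],
    [[0,0,0],0]
  ],
  "hand": 1,
  "grip_force": 20
}}

```text
time_s: 2.97
position: [0.5763, -0.1512, 0.056]
ee_rot: [2.592, 1.773, 0.001]
force: [1.2, -0.4, 0.1]
gripper_width: 0.0257
gripper_force: 20.0
```

```bash
python3 w.py w2
```

```text
red [ 232  223   46   58 2084] [254.21497121 251.72984645]
0.052 [ 0.5746 -0.1537  0.052 ]
0.06 [ 0.5761 -0.1499  0.06  ]
0.068 [ 0.5776 -0.1461  0.068 ]
t 3.1667 pos [ 0.5762 -0.1512  0.0559] w 0.0256 F [ 2.4 -1.3  1.4] yaw x 68.74 tilt [ 0.     0.002 -1.   ]
shift cm [ 0.09 -0.1  -8.41] turn 0.001
```

View pics/w2.png

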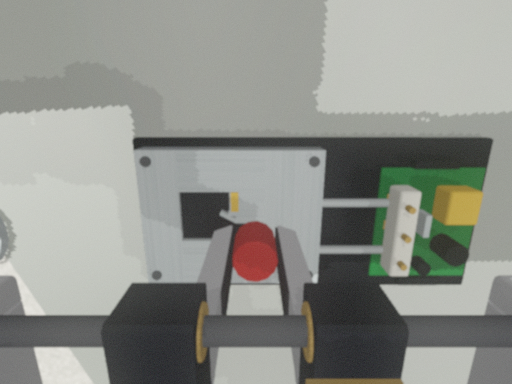

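Gripped at 25.6 mm. Tool -y is draw-back and tool +x is sideways toward the notch.

Call:
{"op": "step_arm", "data": {
  "commands": [
    [[0,-0.3,0],0],
    [[0,-0.9,0],0],
    [[0,-1.6,0],0],
    [[0,-2.3,0],0],
    [[0,-3.0,0],0],
    [[0,-3.5,0],0],
    [[0,-3.8,0],0],
    [[0,-3.8,0],0]
  ],
  "grip_force": 40
}}

```text
time_s: 3.83
position: [0.5404, -0.1373, 0.056]
ee_rot: [2.591, 1.772, 0.003]
force: [6.1, -2.0, -1.0]
gripper_width: 0.0254
gripper_force: 40.0
```

```bash
python3 rel.py .5762 -.1512 .0559
```

```text
t 3.8333 pos [ 0.5404 -0.1373  0.056 ] w 0.0254 F [ 6.1 -2.  -1. ] yaw x 68.75 tilt [ 0.     0.003 -1.   ]
shift cm [-0.    3.84  0.02] turn 0.001
```

The force is 6.4 N, which matches the spring at 38 mm. Next I go sideways.

Call:
{"op": "step_arm", "data": {
  "commands": [
    [[0.2,0,0],0],
    [[0.6,0,0],0],
    [[1.0,0,0],0],
    [[1.4,0,0],0],
    [[1.8,0,0],0],
    [[2.1,0,0],0],
    [[2.2,0,0],0],
    [[2.2,0,0],0]
  ]
}}

```text
time_s: 4.5
position: [0.5489, -0.1173, 0.056]
ee_rot: [2.59, 1.772, 0.002]
force: [6.7, -2.6, 0.1]
gripper_width: 0.0251
gripper_force: 40.0
```

```bash
python3 w.py w3; python3 rel.py .5762 -.1512 .0559
```

```text
red [ 233  222   45   59 2102] [254.80447193 251.70551855]
0.052 [ 0.5475 -0.1201  0.052 ]
0.06 [ 0.549  -0.1162  0.06  ]
0.068 [ 0.5504 -0.1124  0.068 ]
t 4.7 pos [ 0.5488 -0.1175  0.056 ] w 0.0253 F [ 5.3 -2.5  0.6] yaw x 68.74 tilt [-0.001  0.004 -1.   ]
shift cm [-2.07  3.7  -8.39] turn 0.001
t 4.7 pos [ 0.5488 -0.1175  0.056 ] w 0.0253 F [ 5.3 -2.5  0.6] yaw x 68.74 tilt [-0.001  0.004 -1.   ]
shift cm [-2.15  3.77  0.02] turn 0.001
```

View pics/w3.png

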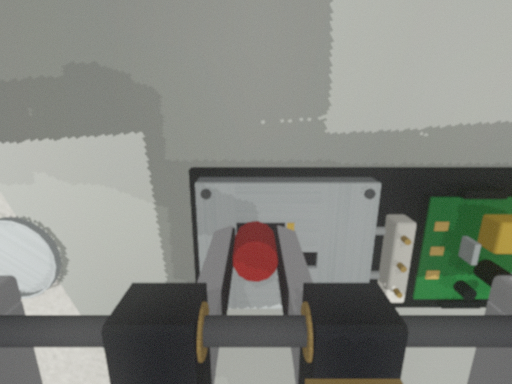

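The knob at (255,252) is still between the pads, now level with the yellow stripe in front of it. I ease it forward into the notch.

Call:
{"op": "step_arm", "data": {
  "commands": [
    [[0,0.2,0],0],
    [[0,0.5,0],0],
    [[0,0.8,0],0],
    [[0,1.1,0],0],
    [[0,1.4,0],0],
    [[0,1.6,0],0],
    [[0,1.6,0],0],
    [[0,1.6,0],0]
  ]
}}

```text
time_s: 5.37
position: [0.5633, -0.1232, 0.056]
ee_rot: [2.591, 1.772, 0.001]
force: [5.2, -1.8, 0.1]
gripper_width: 0.0254
gripper_force: 40.0
```

```bash
python3 rel.py .5762 -.1512 .0559
```

```text
t 5.3667 pos [ 0.5633 -0.1232  0.056 ] w 0.0254 F [ 5.2 -1.8  0.1] yaw x 68.73 tilt [-0.001  0.002 -1.   ]
shift cm [-2.14  2.21  0.01] turn 0.001
```

At 22 mm back and 21 mm sideways with 5 N of spring force, the knob is at the notch. I open slowly and then lift.

Call:
{"op": "step_arm", "data": {
  "commands": [
    [[0,0,0],0],
    [[0,0,0],0],
    [[0,0,0],0],
    [[0,0,0],0],
    [[0,0,0],0],
    [[0,0,0],0],
    [[0,0,0],0],
    [[0,0,0],0]
  ],
  "hand": -0.2
}}

```text
time_s: 6.03
position: [0.563, -0.1225, 0.0554]
ee_rot: [-2.593, -1.773, 0.0]
force: [-0.0, 0.6, -0.6]
gripper_width: 0.0564
gripper_force: 0.0
```

Call:
{"op": "step_arm", "data": {
  "commands": [
    [[0,0,-0.5],0],
    [[0,0,-1.5],0],
    [[0,0,-3],0],
    [[0,0,-5],0],
    [[0,0,-7],0],
    [[0,0,-8.5],0],
    [[0,0,-9.5],0],
    [[0,0,-10],0]
  ]
}}

```text
time_s: 6.7
position: [0.5641, -0.1229, 0.1584]
ee_rot: [2.59, 1.772, 0.004]
force: [0.1, 0.3, 0.3]
gripper_width: 0.0565
gripper_force: 0.0
```

```bash
python3 w.py w4; python3 - <<'E'
from h import *
from rig import ctrl
im=ctrl.camera('top');cv2.imwrite('pics/top1.png',im)
E
```

```text
red [242 185  28  33 745] [255.41610738 201.86040268]
0.052 [ 0.5623 -0.1256  0.052 ]
0.06 [ 0.5632 -0.1232  0.06  ]
0.068 [ 0.5641 -0.1208  0.068 ]
t 6.9 pos [ 0.5627 -0.1224  0.1546] w 0.0564 F [-0.3 -0.1 -0.4] yaw x 68.74 tilt [-0.    -0.001 -1.   ]
shift cm [-2.1   2.2   1.46] turn 0.001
```

View pics/w4.png

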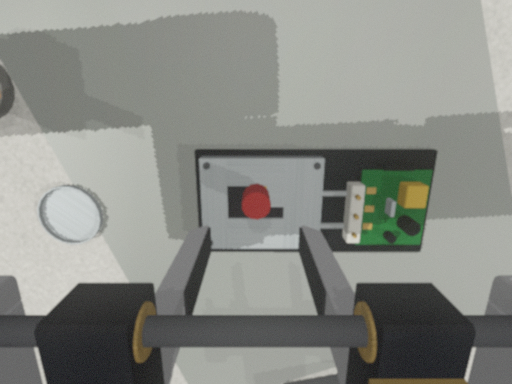

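The knob at (255,202) stays parked by itself. It measures 21.7 mm back and 20.6 mm sideways from its start, and the probe head is off the board.

```bash
python3 -c "
from rig import ctrl
print(ctrl.close_job())"
```

```text
the job is handed in; nothing more can be done
None
```

The green jig's knob is parked in its holding notch and stayed there after release (21.7 mm back and 20.6 mm sideways, target 22 and 21), the arm kept away from the blue jig's knob, and I handed the job in at about 7 s with the gripper clear; no verdict was shown.

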